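# Unload the downdraft sanding table

### The arm

A 6-joint arm with a two-finger parallel gripper is mounted at the origin on the work surface. World frame = base frame: x ahead of the robot, y to its left, z up, the work surface at z = 0. Lengths are in m, angles in rad, forces in N, time in s.
With the tool pointing down it reaches from about 0.425 to 1.125 m from the base axis. Payload 14.9 kg.
Tool frame: the origin (TCP) lies midway between the tips of the shut fingers; the grasp point (between the pads) lies env.hold_point_z behind it (env.hold_point_z is the distance from the TCP to the grasp point, in m); y points along the fingers, z is the direction in which the jaws open and shut, and the axes are right-handed (so a half turn about y gives the same grasp; the last joint's range is limited). The gripper opens to 91 mm and grips with 3 to 60 N. Pads are 32 mm wide; open, the fingers measure 118 mm over their backs; the gripper's body (76 mm by 178 mm) begins 60 mm behind the grasp point.
Start: joints at [-1.338, 0.379, 1.734, -0, 1.028, -0.033], TCP at [0.184, -0.675, 0.214] pointing down, gripper open.
Joint ranges: [-2.77, 2.77], [-0.74, 2.19], [0, 2.66], [-1.06, 4.2], [0.31, 2.87], [-3.08, 3.08]. Speed limits (rad/s): [1.89, 1.89, 2.39, 3.14, 3.14, 3.14].

### API

Orientations are given as a 3x3 rotation matrix whose columns are the frame's x, y, z axes.
In Python, from bench import env, command_gripper, planner, get_state, capture, get_calibration, close_job gives the robot as it stands. Calls block until the motion is done:
- env.move_ptp(position, orientation): joint-space move of the TCP to a pose.
- env.movel(position, ori=None, speed=0.15, contact_N=None): straight line of the TCP; ori=None keeps the orientation; speed is the mean speed in m/s. With contact_N (N) it stops when the force on the tool has changed by that much, and returns True; else False.
- env.goto_joints(angles): joint-space move.
- command_gripper(opening, grasp_force=None): finger opening in m; grasp_force is the grip in N (None keeps the last); returns when the fingers have stopped.
- env.dwell(seconds).
- planner.solve_ik(position, orientation): joint angles nearest the present ones, or None.
- get_state(): the state.
- capture(name): name is "side" or "top" or "wrist"; returns the picture (400x640x3 uint8, red, green, blue); there is no depth.
- get_calibration(name): a dict with "K" (3x3 intrinsics, pixels), "extrinsics" (4x4, takes a point from world to camera coordinates); the wrist camera has in their place "hand_eye" (4x4, takes a point from camera to tool coordinates, whose origin is the TCP and whose axes are the tool frame's). Camera axes: x right, y down, z forward; pixel columns grow to the right and rows downward; lengths in m; the calibration is good to about 2 mm. A picture is of the moment at which its call begins: read the wrist's pose just before it. get_calibration takes no time and is no camera call.
A pose or a line that the arm cannot do raises env.PlanningError and nothing moves.
- close_job(): hands the job in, once; it reports no verdict.
The state is a dict: "clock": time; "joint_positions": joint angles; "qvel": joint speeds; "tau": joint torques, N m; "eef_pos": TCP position; "tcp_rot": TCP orientation; "wrist_force": force on the tool from outside, world axes, zero at the start; "ft_torque": the same for the moment, N m; "gripper_width": finger opening in m.
Only numpy, scipy, OpenCV 4.12 (cv2) and the standard library are available. Lean on these libraries where they do the work, as an engineer would, in place of code of your own. Each camera call takes 0.05 s, during which the arm holds its last target.

### The job

Turn the dust extraction off at the rotary isolator, swing the clear hood all the way back from the sanding table, and lay every wooden part that is on the table flat on the floor of the plywood tray, side by side and still the same way up. Then swing the hood home over the emptied table as far as it goes and turn the isolator on again, leaving the tin, the brush and the sanding block where they are.

Things in the scene. Friction and masses are not known exactly. Their poses are not given: they have to be found in the camera images.
- switch (a joint): handle of the rotary isolator, rad. 0 = off stop, 1.047 (60 degrees) = on stop; grows as the handle turns clockwise seen from above. Over-centre: past the middle (0.52) it snaps to the nearer stop and stays there; turning it takes about 0.15 N m at most.
- switch_grip (a point): point on the isolator handle's vertical axis, 14 mm below the handle's top. The handle is a black bar 76 mm long, 18 mm wide, 36 mm tall, lying flat on top of a grey box 100 x 100 mm and 70 mm tall that is fixed to the bench; the bar's underside is 6 mm above the box, this point 28 mm above the box. The point turns with the handle: x along the bar (towards its white mark), y across the bar, z up.
- hood (a joint): swing of the hood arm, rad. 0 = home stop, hood centred over the sanding table; 1.6 = stop all the way back, clear of the table; grows clockwise seen from above. Stiff hinge: it stays where it is left and takes about 1 N at the knob to move.
- hood_knob (a point): centre of the grip on top of the hood: a black round upright stem 26 mm in diameter, 60 mm tall, standing on a grey collar 60 mm in diameter and 45 mm tall, which stands on the clear round plastic hood (200 mm in diameter, 14 mm thick, its underside 75 mm above the table's deck). This point is 30 mm below the stem's top and 30 mm above the collar. It moves with the hood, 216 mm from the hinge axis.
- hood_hinge (a point): point on the vertical hinge axis of the hood arm, at the height of hood_knob. The post (32 mm in diameter, with a bearing 44 mm in diameter whose top is 124 mm above the bench) stands beside the table's far left corner; from it an aluminium tube 24 mm thick rises to 165 mm (its centre line) above the bench over the first 80 mm and runs level to the hood's collar.
- deck (a point): centre of the sanding table's perforated deck, 50 mm above the bench. The table is a fixed grey box 260 x 260 mm with a rim 8 mm wide that stands 8 mm above the deck; the parts lie on the deck. Its axes are the table's: hood_hinge is at x = +150 mm, y = +155 mm from here.
- tray: shallow plywood tray fixed to the bench, open on top, 250 mm (x) by 230 mm (y) outside, walls 6 mm thick and 20 mm tall. Origin: centre of its underside; the floor's upper face is about 6 mm above it.
- part1: wooden part with round ends, 90 mm long, 44 mm wide, 34 mm tall; origin at mid length. Origin: centre of its 34 mm tall body's underside; x along its length, y across it, z up through the sanded face. 70 to 170 g. Absent in some starts.
- part2: wooden rail end: body 64 x 40 x 34 mm from x = -44 to x = +20 mm, then a tenon 24 mm wide and 16 mm tall to x = +44 mm. Origin: centre of its 34 mm tall body's underside; x along its length, y across it, z up through the sanded face. 70 to 170 g. Absent in some starts.
- part3: wooden part 84 mm long, 46 mm wide, 34 mm tall, with a notch 20 mm wide and 12 mm deep across the middle of its top; origin at mid length. Origin: centre of its 34 mm tall body's underside; x along its length, y across it, z up through the sanded face. 70 to 170 g. Absent in some starts.
- part4: wooden block with rounded edges, 88 mm long, 42 mm wide, 34 mm tall, a dark plug in the middle of its top; origin at mid length. Origin: centre of its 34 mm tall body's underside; x along its length, y across it, z up through the sanded face. 70 to 170 g. Absent in some starts.
- tin: bystander: metal tin 80 mm in diameter, 85 mm tall, on the bench; origin under its centre. Leave alone.
- brush: bystander: bench brush, 200 mm long, lying on the bench. Leave alone.
- block: bystander: cork sanding block 110 x 60 x 32 mm on the bench left of the sanding table; origin under its centre. Leave alone.
Things that resemble listed ones, but are neither listed nor needed, are in the scene too. Leave any pink look-alike of the part that bears switch alone. What is shaped like the part3 but yellow is not meant.

How it is judged:
On the way, in this order (a step that is already met when the one before it is completed fails the run):
1. the isolator is turned off, with the hood still over the table (value of joint switch below 0.15 rad and value of joint hood below 0.6 rad), for 0.2 s.
2. the hood is swung all the way back (value of joint switch below 0.15 rad and value of joint hood above 1.35 rad), for 0.2 s.
3. all parts lie flat in the tray, with the isolator off (x of part1 in the frame of tray between -0.115 and 0.115 m and y of part1 in the frame of tray between -0.105 and 0.105 m and z of each of part1, part2, part3, part4 in the frame of tray below 0.014 m and angle between each of part1, part2, part3, part4's own z axis and vertical below 0.15 rad and x of part2 in the frame of tray between -0.115 and 0.115 m and y of part2 in the frame of tray between -0.105 and 0.105 m and x of part3 in the frame of tray between -0.115 and 0.115 m and y of part3 in the frame of tray between -0.105 and 0.105 m and x of part4 in the frame of tray between -0.115 and 0.115 m and y of part4 in the frame of tray between -0.105 and 0.105 m and value of joint switch below 0.15 rad), for 0.2 s.
4. the hood is home over the table, with the isolator still off (value of joint switch below 0.15 rad and value of joint hood below 0.12 rad), for 0.2 s.
5. the isolator is turned on (value of joint switch above 0.9 rad), for 0.2 s.
At the end, for the whole second after the job is handed in: every part lies in the tray, its middle inside the walls, on the floor (underside no more than 14 mm above the tray's underside), same way up within 0.15 rad and at rest; the hood is within 0.12 rad of its home stop; the isolator is on (above 0.9 rad) (x of part1 in the frame of tray between -0.115 and 0.115 m and y of part1 in the frame of tray between -0.105 and 0.105 m and z of each of part1, part2, part3, part4 in the frame of tray below 0.014 m and angle between each of part1, part2, part3, part4's own z axis and vertical below 0.15 rad and x of part2 in the frame of tray between -0.115 and 0.115 m and y of part2 in the frame of tray between -0.105 and 0.105 m and x of part3 in the frame of tray between -0.115 and 0.115 m and y of part3 in the frame of tray between -0.105 and 0.105 m and x of part4 in the frame of tray between -0.115 and 0.115 m and y of part4 in the frame of tray between -0.105 and 0.105 m and value of joint hood below 0.12 rad and value of joint switch above 0.9 rad and linear speed of each of part1, part2, part3, part4 below 0.02 m/s); the robot touches nothing.
It fails at once if the tin is moved more than 30 mm (distance of tin from where it was at the start of the episode above 0.03 m).
It fails at once if the brush is moved more than 30 mm (distance of brush from where it was at the start of the episode above 0.03 m).
It fails at once if the block is moved more than 30 mm (distance of block from where it was at the start of the episode above 0.03 m).
Of part1, part2, part3, part4 only 2 to 4 are there at a start; the rules pass over those that are not, and their reading is None.
At some moment in a run one of part1, part2, part3, part4 may be knocked a few centimetres aside while the robot is not near it.
Once in a run the grip may slacken for a moment while it holds something.
It also fails if it takes over 210 s, if anything falls off the work surface, if the arm or the gripper's body presses on something with over 40 N, if the wrist force passes 120 N, or if a joint passes its speed limit or range.

## Working session

There is one attempt and no reset: what is moved stays moved. The work goes in short steps, each a Python script; the robot and the scene stay as the last script left them, time stands still between calls to the robot, and variables do not carry over. Pictures are saved under pics/ and viewed, and the job is handed in when it is done.

```bash
ls; mkdir -p pics
python3 - <<'E'
from bench import env, get_state, capture, get_calibration
import cv2, numpy as np
print(env.hold_point_z)
s=get_state(); print(s['clock'],s['eef_pos'],s['tcp_rot'],s['gripper_width'])
for n in ['side','top','wrist']:
    cv2.imwrite(f'pics/{n}0.png',capture(n)[:,:,::-1]); print(n,get_calibration(n))
E
```

```text
pics
0.0188
0.0 [ 0.18378132 -0.67504312  0.21331261] [[-9.64888536e-01 -2.44947490e-04  2.62659577e-01]
 [-2.62659689e-01  1.03148607e-03 -9.64887985e-01]
 [-3.45828038e-05 -9.99999438e-01 -1.05960691e-03]] 0.09123618968967291
side {'K': array([[473.65187522,   0.        , 315.87759161],
       [  0.        , 473.65187522, 200.2100694 ],
       [  0.        ,   0.        ,   1.        ]]), 'extrinsics': array([[ 0.91988615, -0.39172427,  0.01901519, -0.45284847],
       [-0.27038019, -0.6685621 , -0.69276206,  0.33110065],
       [ 0.28408455,  0.63212089, -0.7209155 ,  1.41682485],
       [ 0.        ,  0.        ,  0.        ,  1.        ]])}
top {'K': array([[476.38236434,   0.        , 308.80353191],
       [  0.        , 476.38236434, 200.12192787],
       [  0.        ,   0.        ,   1.        ]]), 'extrinsics': array([[-0.0230279 , -0.99964839, -0.01314567,  0.16694798],
       [-0.99182428,  0.02449458, -0.12523825,  0.55039423],
       [ 0.12551621,  0.01015422, -0.9920396 ,  1.55739584],
       [ 0.        ,  0.        ,  0.        ,  1.        ]])}
wrist {'K': array([[334.46677928,   0.        , 320.15761815],
       [  0.        , 334.46677928, 205.12292619],
       [  0.        ,   0.        ,   1.        ]]), 'hand_eye': array([[-7.63495108e-04,  9.58133391e-01,  2.86321188e-01,
        -8.02113269e-02],
       [-4.43753527e-04, -2.86321568e-01,  9.58133479e-01,
        -1.71046983e-01],
       [ 9.99999610e-01,  6.04474186e-04,  6.43780188e-04,
         1.21137409e-03],
       [ 0.00000000e+00,  0.00000000e+00,  0.00000000e+00,
         1.00000000e+00]])}
```

View pics/top0.png

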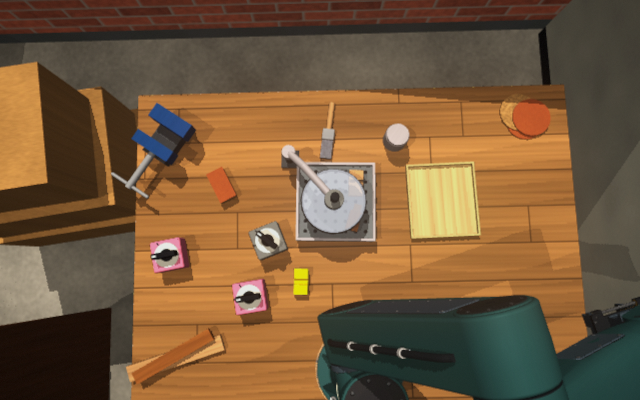

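View pics/side0.png

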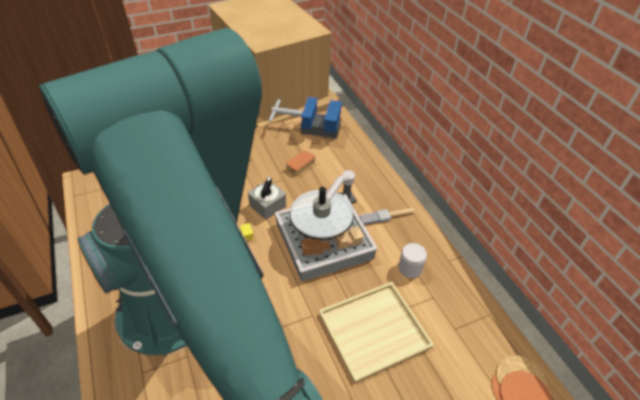

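View pics/wrist0.png

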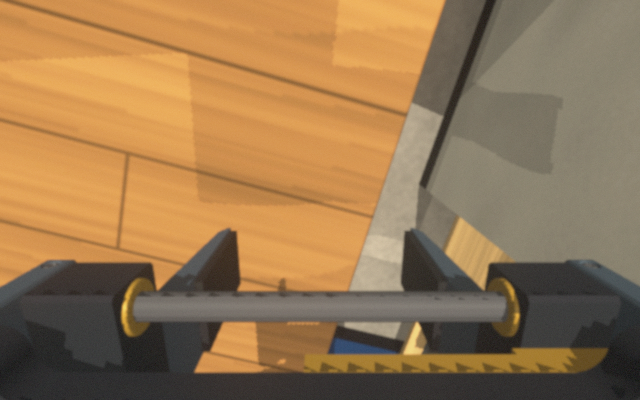

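The top view shows the grey isolator at (268,240), pink look-alikes at (169,255) and (250,298), the hood knob at (334,199), the hinge at (289,152) and the tray at about (443,200). I'll zoom in on each.

```bash
cat > h.py <<'E'
from bench import env, command_gripper, planner, get_state, capture, get_calibration, close_job
import cv2, numpy as np
def ray(name,px,z,cal=None):
    c=get_calibration(name);K=c['K'];T=c['extrinsics'];R=T[:3,:3];t=T[:3,3]
    o=-R.T@t; d=R.T@np.linalg.inv(K)@np.array([px[0],px[1],1.])
    return o+d*(z-o[2])/d[2]
def proj(name,p):
    c=get_calibration(name);q=c['K']@(c['extrinsics'][:3,:3]@np.array(p)+c['extrinsics'][:3,3]);return q[:2]/q[2]
def wcap():
    s=get_state();im=capture('wrist');c=get_calibration('wrist')
    T=np.eye(4);T[:3,:3]=s['tcp_rot'];T[:3,3]=s['eef_pos'];return im,T@c['hand_eye'],c['K']
def wray(M,K,px,z):
    d=M[:3,:3]@np.linalg.inv(K)@np.array([px[0],px[1],1.]);o=M[:3,3];return o+d*(z-o[2])/d[2]
def wproj(M,K,p):
    q=K@(M[:3,:3].T@(np.array(p)-M[:3,3]));return q[:2]/q[2]
def down(yaw):  # jaw axis (tool z) at angle yaw in the xy plane, tool y down
    z=np.array([np.cos(yaw),np.sin(yaw),0]);y=np.array([0,0,-1.]);return np.column_stack([np.cross(y,z),y,z])
def save(name,im,crop=None,s=1):
    if crop: im=im[crop[1]:crop[3],crop[0]:crop[2]]
    cv2.imwrite('pics/'+name,cv2.resize(im,None,fx=s,fy=s,interpolation=cv2.INTER_CUBIC)[:,:,::-1])
E
python3 - <<'E'
from h import *
im=cv2.imread('pics/top0.png')[:,:,::-1]
save('tc0.png',im,(230,135,390,260),5)
h=cv2.cvtColor(im,cv2.COLOR_RGB2HSV)
for n,p,z in [('hinge',(289,152),.165),('stem',(334,199),.244),('iso box',(268,240),.07),('tray',(443,200),.02),('tl',(407,165),.02),('tr',(478,163),.02),('bl',(411,240),.02),('br',(480,237),.02)]: print(n,ray('top',p,z).round(3))
for p in [(297,164),(376,164),(375,241),(296,241)]: print(ray('top',p,.058).round(3))
E
```

```text
hinge [0.69  0.211 0.165]
stem [0.529 0.078 0.244]
iso box [0.423 0.289 0.07 ]
tray [ 0.545 -0.298  0.02 ]
tl [ 0.668 -0.183  0.02 ]
tr [ 0.669 -0.423  0.02 ]
bl [ 0.414 -0.184  0.02 ]
br [ 0.418 -0.413  0.02 ]
[0.674 0.19  0.058]
[ 0.667 -0.072  0.058]
[ 0.412 -0.059  0.058]
[0.418 0.198 0.058]
```

View pics/tc0.png

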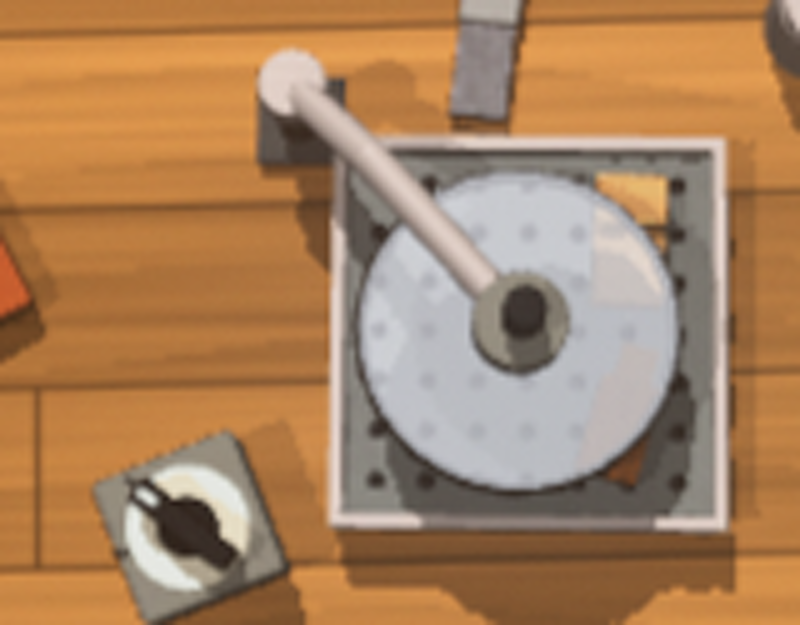

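Run:
```python
from h import *
c=ray('top',(267.6,240.4),.112);a=ray('top',(259,233.4),.112);b=ray('top',(276,247),.112)
print(c,(a+b)/2,np.degrees(np.arctan2(*(a-b)[[1,0]])))
p=get_state()['eef_pos']
env.movel([p[0],p[1],.42],speed=.3)
for y in [142.6,-37.4]:
    for d in (0,60):
        print(y,d,[planner.solve_ik([c[0],c[1],z],down(np.radians(y+d))) for z in (.079,.3)])
```

```text
[0.41981659 0.28581041 0.112     ] [0.42049735 0.28617197 0.112     ] 50.35039739352812
142.6 0 [array([ 5.51828466e-01,  2.97835411e-01,  2.16745075e+00, -4.44089210e-16,
        6.76306495e-01, -1.93701105e+00]), array([ 5.51828466e-01, -3.36086524e-02,  2.05416299e+00, -4.44089210e-16,
        1.12103832e+00, -1.93701105e+00])]
142.6 60 [array([ 5.51828466e-01,  2.97835411e-01,  2.16745075e+00, -4.44089210e-16,
        6.76306495e-01, -2.98420860e+00]), array([ 5.51828466e-01, -3.36086524e-02,  2.05416299e+00, -4.44089210e-16,
        1.12103832e+00, -2.98420860e+00])]
-37.4 0 [array([ 5.51828466e-01,  2.97835411e-01,  2.16745075e+00, -4.44089210e-16,
        6.76306495e-01,  1.20458161e+00]), array([ 5.51828466e-01, -3.36086524e-02,  2.05416299e+00, -4.44089210e-16,
        1.12103832e+00,  1.20458161e+00])]
-37.4 60 [array([0.55182847, 0.29783541, 2.16745075, 0.        , 0.67630649,
       0.15738406]), array([ 0.55182847, -0.03360865,  2.05416299,  0.        ,  1.12103832,
        0.15738406])]
```

Run:
```python
from h import *
env.move_ptp([.42,.286,.30],down(np.radians(-38)))
im,M,K=wcap(); np.savez('w1.npz',M=M,K=K); save('w1.png',im)
print(get_state()['clock'],wproj(M,K,[.42,.286,.112]))
```

```text
4.5083 [319.27631245 180.92280101]
```

View pics/w1.png

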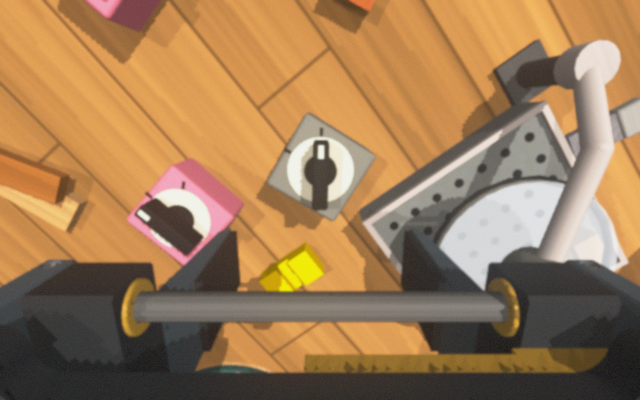

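The wrist view shows the isolator with its black handle from (320,142) to (319,210), the mark at the top and the bar nearly vertical. Next to it are ticks at (321,131) for on and (288,150) for off.

Run:
```python
from h import *
d=np.load('w1.npz');M,K=d['M'],d['K']
im=cv2.imread('pics/w1.png')
save('w1c.png',im[:,:,::-1],(260,105,385,225),6)
a=wray(M,K,(320.5,142),.112);b=wray(M,K,(319,207),.112);print(a,b,(a+b)/2,np.linalg.norm(a-b),np.degrees(np.arctan2(*(a-b)[[1,0]])))
print([wray(M,K,p,.07).round(3) for p in [(306,113),(375,155),(336,220),(266,181)]])
```

```text
[0.44701492 0.31842659 0.112     ] [0.40132798 0.2626348  0.112     ] [0.42417145 0.29053069 0.112     ] 0.07211117070962113 50.68654557899963
[array([0.452, 0.351, 0.07 ]), array([0.486, 0.263, 0.07 ]), array([0.4  , 0.226, 0.07 ]), array([0.363, 0.319, 0.07 ])]
```

View pics/w1c.png

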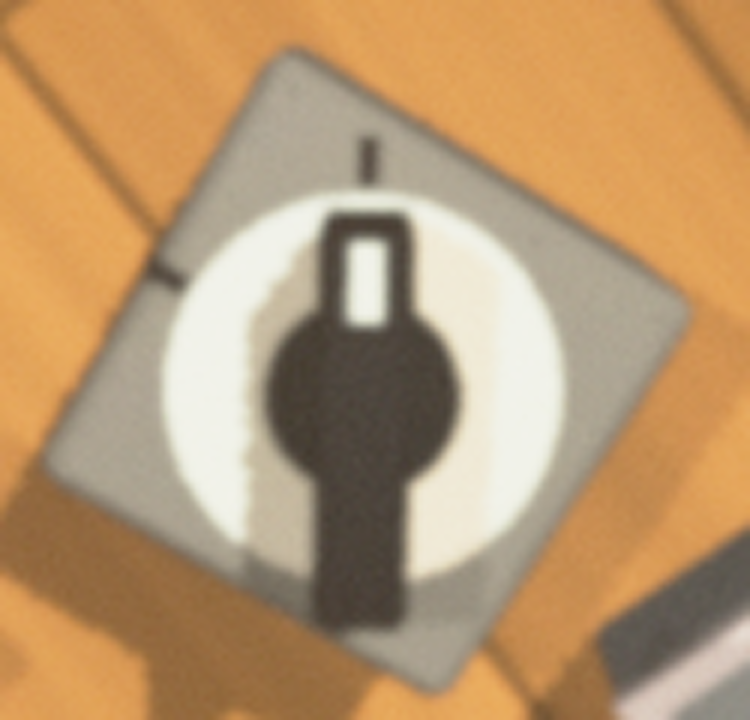

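Run:
```python
from h import *
c=np.array([.423,.289]);y0=-39
env.movel([*c,.20],ori=down(np.radians(y0)),speed=.2)
print(env.movel([*c,.080],speed=.1,contact_N=8))
command_gripper(.01,15)
s=get_state();print(s['eef_pos'],s['gripper_width'],s['wrist_force'].round(1),s['clock'])
for d in range(10,66,5):
    env.movel([*c,.080],ori=down(np.radians(y0+d)),speed=.1)
    s=get_state();print(d,s['wrist_force'].round(1),s['ft_torque'].round(2),s['gripper_width'])
print(s['clock'])
```

```text
False
[0.42281995 0.28908454 0.07999227] 0.01798707689685765 [-3.   1.9  1.7] 7.6167
10 [-0.6  0.3  0.3] [ 0.07  0.12 -0.04] 0.01768090548341629
15 [ 1.9 -1.  -0.7] [-0.16 -0.2  -0.03] 0.017621658091639385
20 [ 3.6 -2.1 -2.5] [-0.52 -0.64 -0.07] 0.01780689062798746
25 [ 5.3 -3.9 -2. ] [-0.59 -0.84  0.01] 0.018280615231008664
30 [ 6.6 -4.  -3.1] [-0.72 -1.05  0.01] 0.01815722274336075
35 [ 7.3 -4.8 -4. ] [-0.85 -1.26  0.  ] 0.01810625171046549
40 [ 8.5 -5.4 -4.7] [-0.84 -1.38  0.03] 0.01775791300113111
45 [ 9.9 -5.1 -5.7] [-0.8  -1.57  0.07] 0.01793948797237665
50 [10.1 -5.7 -7.2] [-0.83 -1.69  0.09] 0.01785812490447909
55 [11.9 -5.6 -8.1] [-0.83 -1.85  0.09] 0.01801729295331656
60 [ 3.3 -0.2 -0.3] [-0.14 -0.72  0.03] 0.019988072323534698
65 [ 9.6 -1.3 -3.6] [-0.27 -1.69 -0.59] 0.02033459960336026
10.6917
```

Run:
```python
from h import *
command_gripper(.091)
p=get_state()['eef_pos']
env.movel([p[0],p[1],.36],speed=.3)
print(ray('top',(334.8,197.4),.244),ray('top',(288.6,151.5),.165))
# knob hover
k=np.array([.53,.07])
env.move_ptp([*k,.40],down(np.radians(-45)))
im,M,K=wcap(); np.savez('w2.npz',M=M,K=K); save('w2.png',im)
t=capture('top');save('t2.png',t,(130,80,490,320),2.2)
print(get_state()['clock'])
```

```text
[0.53396592 0.07599275 0.244     ] [0.69190699 0.21180228 0.165     ]
13.9917
```

View pics/w2.png

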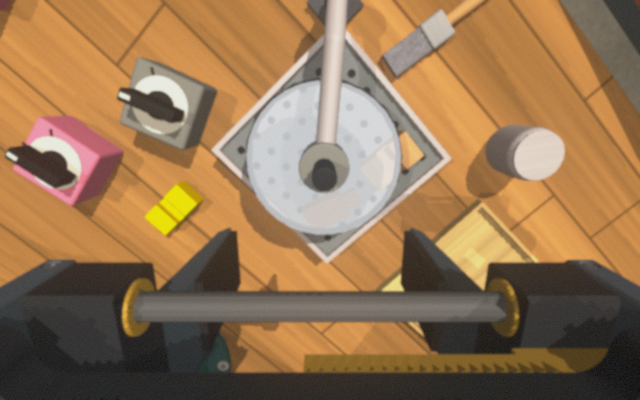

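View pics/t2.png

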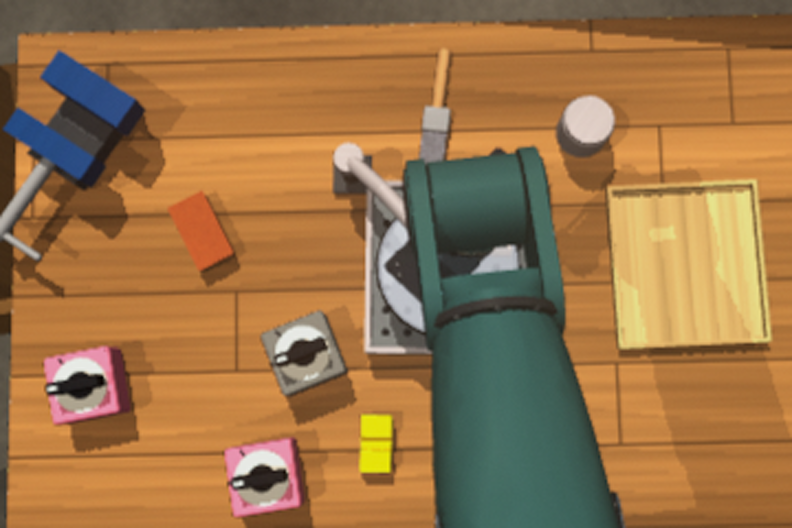

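The handle now points at the off tick. In the wrist view the stem top is at about (323,180), and the table rim corners are at (450,157), (328,262) and (213,152).

Run:
```python
from h import *
d=np.load('w2.npz');M,K=d['M'],d['K']
print('stem',wray(M,K,(323.5,180),.244))
R,F,L=[wray(M,K,p,.058)[:2] for p in [(450,157),(328,262),(213,152)]]
print(R,F,L,(R+L)/2)
c=(R+L)/2
# table x axis: from F(near right) to R(far right)
for v in (R-F,): print(np.degrees(np.arctan2(v[1],v[0])),np.linalg.norm(v),np.linalg.norm(L-F), np.degrees(np.arctan2(*(L-F)[::-1])))
def chain(h,k,n=3):
    a0=np.arctan2(*(k-h)[::-1]); r=.216
    for th in np.linspace(0,1.6,n):
        a=a0-th; p=h+r*np.array([np.cos(a),np.sin(a)])
        for b in (-np.pi/2,np.pi/2):
            for o in (0,): 
                q=planner.solve_ik([*p,.195],down(a+b)); print(th,p.round(3),None if q is None else q.round(2))
chain(np.array([.693,.213]),np.array([.533,.068]))
```

```text
stem [0.53809805 0.07363952 0.244     ]
[ 0.67326683 -0.06761984] [ 0.41677882 -0.06230599] [0.4215488  0.19321937] [0.54740782 0.06279977]
-1.1868671881632153 0.2565430560713536 0.2555698780812752 88.93056352681157
0.0 [0.533 0.068] [ 0.08  0.15  2.07 -0.    0.92 -2.22]
0.0 [0.533 0.068] [ 0.08  0.15  2.07 -0.    0.92  0.92]
0.8 [0.477 0.227] [ 0.4   0.13  2.09 -0.    0.92 -1.11]
0.8 [0.477 0.227] [ 0.4   0.13  2.09 -0.    0.92  2.03]
1.6 [0.553 0.377] [ 0.56  0.35  1.81 -0.    0.98 -0.14]
1.6 [0.553 0.377] [ 0.56  0.35  1.81 -0.    0.98  3.  ]
```

```bash
cat >> h.py <<'E'
H=np.array([.696,.214]);RK=.216;A0=np.radians(224.7)
def knob(th):
    a=A0-th;return H+RK*np.array([np.cos(a),np.sin(a)]),down(a-np.pi/2)
E
python3 - <<'E'
from h import *
p,R=knob(.065)
env.move_ptp([*p,.36],R)
print(p,env.movel([*p,.195],speed=.15,contact_N=8))
command_gripper(.015,10)
s=get_state();print(s['eef_pos'],s['gripper_width'],s['wrist_force'].round(1),s['clock'])
f0=s['wrist_force']
for th in np.arange(.165,1.58,.1):
    p,R=knob(th);env.movel([*p,.195],ori=R,speed=.12)
    s=get_state();f=s['wrist_force']-f0;print(round(th,2),f.round(1),round(s['gripper_width'],4),round(s['clock'],1))
    if np.linalg.norm(f)>30: print('STOP');break
E
```

```text
[0.53292283 0.07236019] False
[0.53295065 0.07234591 0.1950014 ] 0.025859559503446115 [ 0.3 -1.  -0.6] 18.8417
0.16 [ 2.6  2.6 -2.9] 0.0257 19.2
0.26 [ 4.9  3.2 -2.2] 0.0257 19.5
0.36 [ 4.3  2.8 -3.1] 0.0258 19.8
0.47 [ 4.5  2.3 -3.1] 0.0257 20.2
0.57 [ 5.8  2.5 -3.2] 0.0257 20.5
0.66 [ 4.5  1.6 -1.9] 0.0258 20.8
0.77 [3.4 0.5 2.2] 0.0257 21.2
0.87 [1.7 1.2 3.3] 0.0255 21.5
0.97 [-2.   1.5  5.8] 0.0258 21.8
1.06 [-3.8  1.9  5.9] 0.0259 22.2
1.16 [-6.2  4.6  6.1] 0.0257 22.5
1.27 [-8.4  5.   5.1] 0.0256 22.8
1.37 [-8.   6.4  3.4] 0.0257 23.2
1.46 [-9.   7.9  2.7] 0.026 23.5
1.57 [-7.3  8.5  0.8] 0.0259 23.8
```

Run:
```python
from h import *
command_gripper(.091)
p=get_state()['eef_pos']
env.movel([p[0],p[1],.38],speed=.3)
# view pose over table, camera looking down on deck
env.move_ptp([.50,.02,.40],down(np.radians(-90)))
im,M,K=wcap(); np.savez('w3.npz',M=M,K=K); save('w3.png',im,None,1.25)
t=capture('top');save('t3.png',t,(230,80,490,270),3)
s=capture('side');save('s3.png',s,(220,130,450,390),3)
print(get_state()['clock'])
```

```text
27.4083
```

View pics/w3.png

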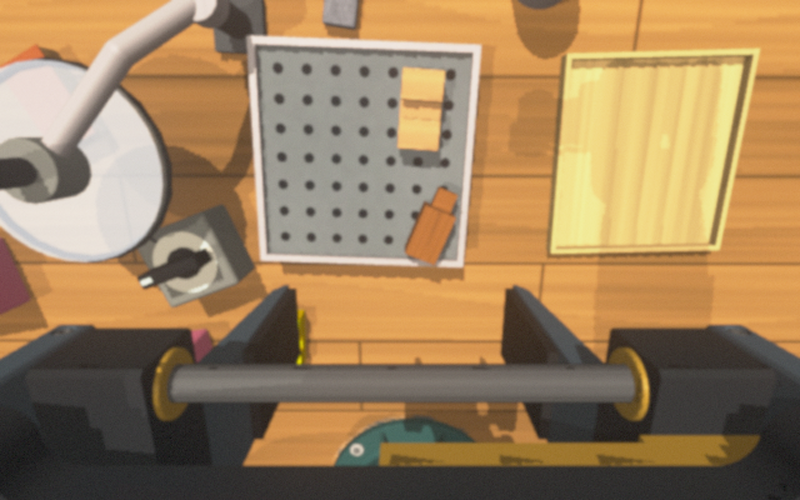

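View pics/t3.png

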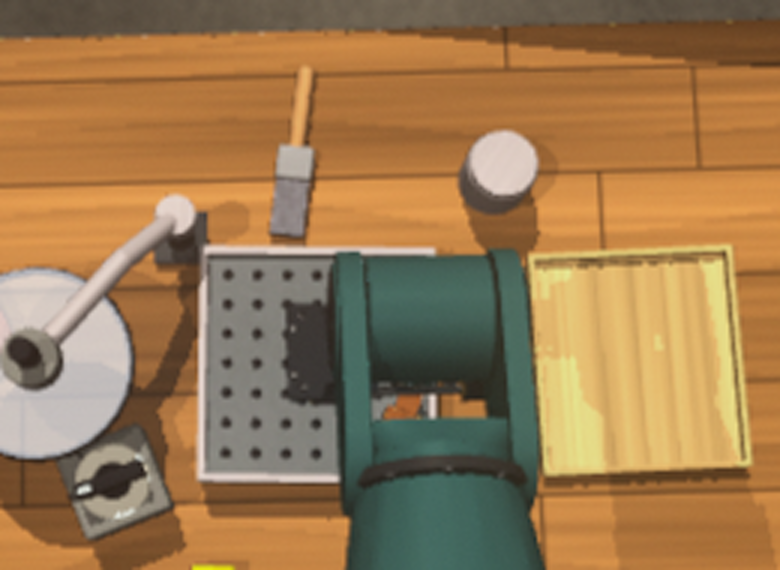

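View pics/s3.png

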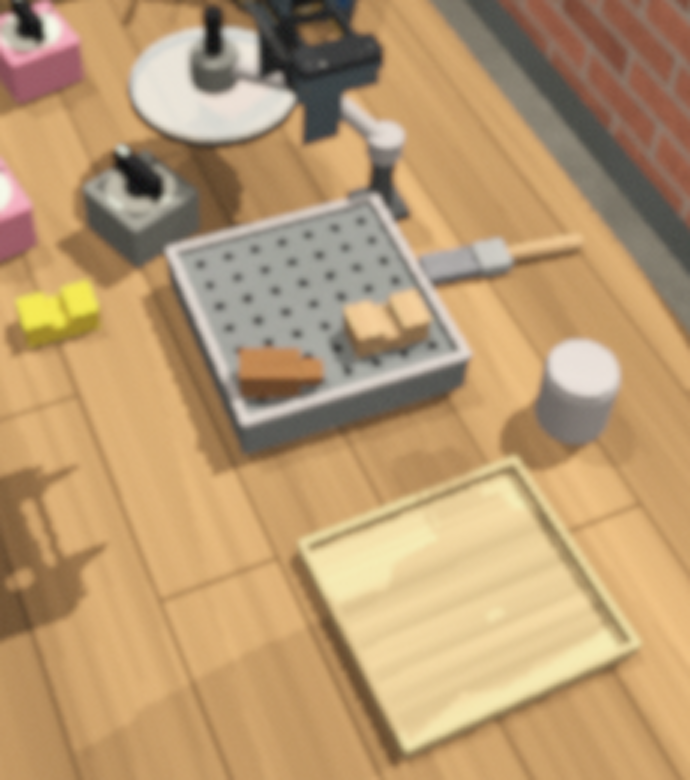

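Run:
```python
from h import *
im,M,K=wcap(); np.savez('w4.npz',M=M,K=K); save('w4.png',im); save('w4c.png',im,(305,40,385,220),4)
h=cv2.cvtColor(im,cv2.COLOR_RGB2HSV)
m=((h[:,:,1]>70)&(h[:,:,0]<30)).astype(np.uint8)
roi=np.zeros_like(m)
q=np.array([wproj(M,K,[.545+a,.063+b,.058]) for a,b in [(.122,.124),(.122,-.122),(-.122,-.12),(-.122,.124)]],int)
cv2.fillPoly(roi,[q],1);m&=roi
n,l,st,ce=cv2.connectedComponentsWithStats(m)
for i in range(1,n):
    if st[i,4]<300: continue
    cs,_=cv2.findContours((l==i).astype(np.uint8),cv2.RETR_EXTERNAL,cv2.CHAIN_APPROX_NONE)
    w=np.array([wray(M,K,p[0],.084)[:2] for p in cs[0]])
    r=cv2.minAreaRect((w*1000).astype(np.float32));print(st[i],ce[i],r)
    print(cv2.boxPoints(r).round(0).tolist())
    mm=im[l==i].mean(0);print(mm, w.max(0),w.min(0))
```

```text
[ 318   54   40   68 2310] [336.48787879  86.9021645 ] ((603.2219848632812, -3.5786609649658203), (48.6873893737793, 86.07640838623047), 85.73070526123047)
[[558.0, -25.0], [644.0, -31.0], [648.0, 17.0], [562.0, 24.0]]
[228.67229437 187.91471861 119.88831169] [0.64628558 0.02190698] [ 0.55926425 -0.03056239]
[ 324  150   43   58 1569] [345.88017846 181.15423837] ((474.2481994628906, -20.294570922851562), (46.69364929199219, 92.1185531616211), 70.96996307373047)
[[423.0, -27.0], [510.0, -57.0], [525.0, -13.0], [438.0, 17.0]]
[186.02039516 118.93371574  67.32313576] [0.51854396 0.01283019] [ 0.43219522 -0.04802617]
```

View pics/w4c.png

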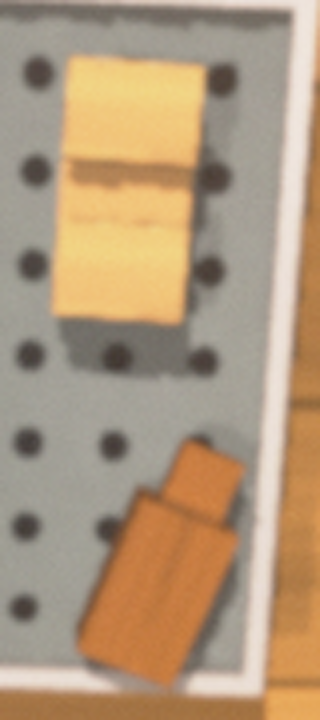

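Run:
```python
from h import *
d=np.load('w4.npz');M,K=d['M'],d['K']
f=lambda p,z:wray(M,K,(305+p[0]/4-.4,40+p[1]/4-.4),z)[:2]
P=[f(p,.084) for p in [(142,490),(238,530),(175,687),(80,648)]]
for i in range(4): v=P[(i+1)%4]-P[i];print(P[i].round(4),np.linalg.norm(v).round(4),np.degrees(np.arctan2(v[1],v[0])).round(1))
print(np.mean(P,0))
for z in (.066,.075,.084): print([f(p,z).round(4) for p in [(193,437),(245,465)]])
print(M[:3,3])
print([f(p,.084).round(4) for p in [(68,55),(207,64),(186,325),(52,316)]],[f(p,.02).round(3) for p in [(1,1)]])
# tray corners (wrist, full-res px = 1.25 view /1.25)
for p in [(567,54),(759,49),(721,250),(549,255)]: print(wray(M,K,np.array(p)/1.25,.02)[:2].round(3))
for p in [(248,36),(481,45),(464,267),(264,262)]: print(wray(M,K,np.array(p)/1.25,.058)[:2].round(3))
```

```text
[ 0.5009 -0.0104] 0.0386 -112.5
[ 0.4861 -0.0461] 0.0646 160.4
[ 0.4253 -0.0245] 0.0395 67.0
[0.4407 0.0119] 0.0642 -20.4
[ 0.46325847 -0.01730416]
[array([ 0.5179, -0.0303]), array([ 0.5075, -0.0502])]
[array([ 0.5191, -0.0294]), array([ 0.5088, -0.049 ])]
[array([ 0.5202, -0.0285]), array([ 0.5101, -0.0477])]
[0.58075592 0.01906463 0.57078943]
[array([0.647 , 0.0171]), array([ 0.6444, -0.0295]), array([ 0.5595, -0.0249]), array([0.5625, 0.0225])] [array([0.674, 0.042])]
[ 0.67  -0.181]
[ 0.676 -0.411]
[ 0.426 -0.421]
[ 0.418 -0.186]
[0.681 0.187]
[ 0.673 -0.071]
[ 0.413 -0.064]
[0.42  0.194]
```

Two parts are present. Part3 has its centre at (0.603,-0.004) with yaw about -4°. Part2's body centre is at (0.463,-0.017) with yaw about -21°. I'll pick part3 first.

```bash
cat >> h.py <<'E'
def pick(xy,yaw,op,tip=.062,force=30):
    R=down(np.radians(yaw))
    env.move_ptp([*xy,.18],R); command_gripper(op)
    print('touch',env.movel([*xy,tip],speed=.12,contact_N=6),get_state()['eef_pos'].round(4))
    command_gripper(.02,force); print('w',get_state()['gripper_width'])
    p=get_state()['eef_pos']; env.movel([p[0],p[1],.11],speed=.1)
    s=get_state();print('lifted w',s['gripper_width'],s['wrist_force'].round(1),s['clock'])
E
python3 - <<'E'
from h import *
pick([.603,-.0036],-94.3,.066)
im,M,K=wcap();save('w5.png',im)
E
```

```text
touch False [ 0.6036 -0.0036  0.0627]
w 0.045968235185680606
lifted w 0.045548912770780305 [-0.6 -0.2 -2.7] 31.2083
```

View pics/w5.png

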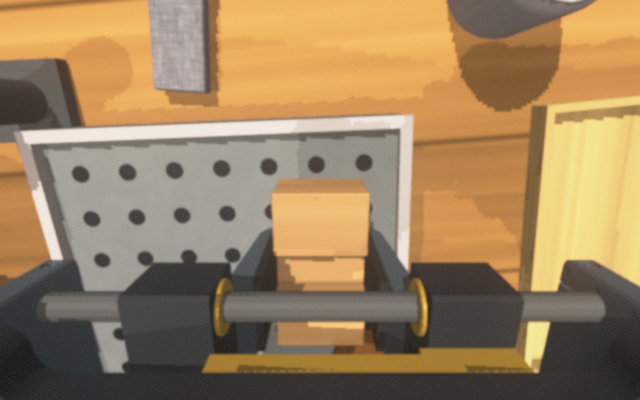

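```bash
cat >> h.py <<'E'
def place(xy,yaw,tip=.018,op=.066):
    R=down(np.radians(yaw))
    env.movel([*xy,.11],ori=R,speed=.15); s=get_state();print('at tray w',s['gripper_width'],s['wrist_force'].round(1))
    env.movel([*xy,.045],speed=.12)
    print('touch',env.movel([*xy,tip],speed=.04,contact_N=5),get_state()['eef_pos'].round(4),get_state()['gripper_width'])
    command_gripper(op); p=get_state()['eef_pos']; env.movel([p[0],p[1],.20],speed=.25)
E
python3 - <<'E'
from h import *
place([.59,-.255],-90)
env.move_ptp([.50,-.05,.38],down(np.radians(-90)))
im,M,K=wcap();np.savez('w6.npz',M=M,K=K);save('w6.png',im)
print(get_state()['clock'])
E
```

```text
at tray w 0.045777641936065844 [-0.9 -0.3 -0.6]
touch True [ 0.5896 -0.2548  0.0183] 0.04584687304434221
36.9583
```

View pics/w6.png

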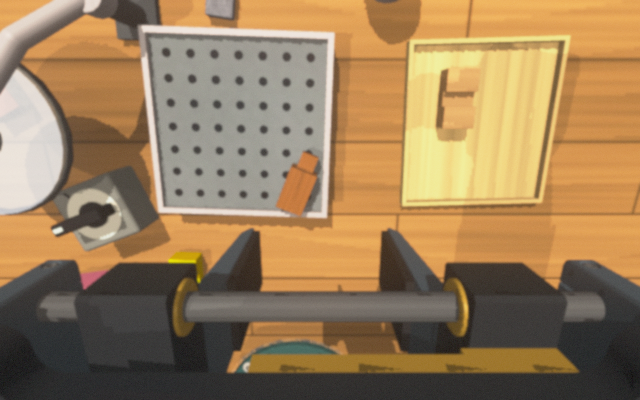

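Part3 lies in the tray at about (461,98). Part2 is still on the deck at (298,184), and I'll re-measure it before picking.

Run:
```python
from h import *
d=np.load('w6.npz');M,K=d['M'],d['K'];im=cv2.imread('pics/w6.png')[:,:,::-1]
h=cv2.cvtColor(im,cv2.COLOR_RGB2HSV)
m=((h[:,:,1]>70)&(h[:,:,0]<30)).astype(np.uint8);m[:,:260]=0;m[:,323:]=0;m[:140]=0;m[214:]=0
cs,_=cv2.findContours(m,cv2.RETR_EXTERNAL,cv2.CHAIN_APPROX_NONE);c=max(cs,key=cv2.contourArea)
w=np.array([wray(M,K,p[0],.084)[:2] for p in c]);r=cv2.minAreaRect((w*1000).astype(np.float32));print(r)
pick([.466,-.018],-111.5,.060)
save('w7.png',wcap()[0])
```

```text
((473.84625244140625, -21.898799896240234), (43.77394104003906, 93.03668212890625), 70.33981323242188)
touch False [ 0.4664 -0.018   0.0625]
w 0.040087942106795574
lifted w 0.03985818735622869 [-0.3 -0.1 -1.4] 40.325
```

View pics/w7.png

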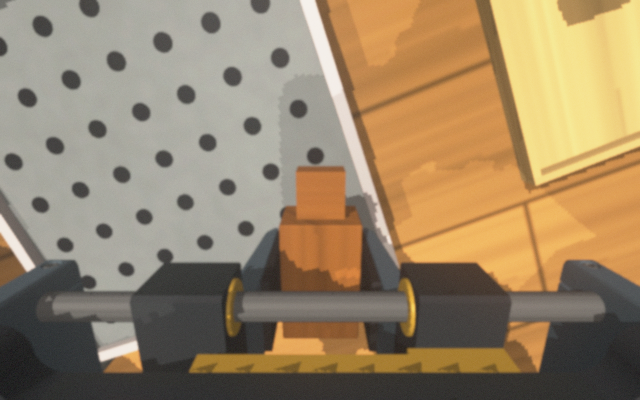

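Run:
```python
from h import *
place([.485,-.345],-90,op=.062)
env.move_ptp([.52,-.15,.40],down(np.radians(-90)))
im,M,K=wcap();np.savez('w8.npz',M=M,K=K);save('w8.png',im)
s=capture('side');save('s8.png',s,(220,130,450,390),2.3)
print(get_state()['clock'])
```

```text
at tray w 0.0397847469546506 [ 0.2  0.7 -1. ]
touch True [ 0.4846 -0.3447  0.0181] 0.039792408274601315
46.65
```

View pics/w8.png

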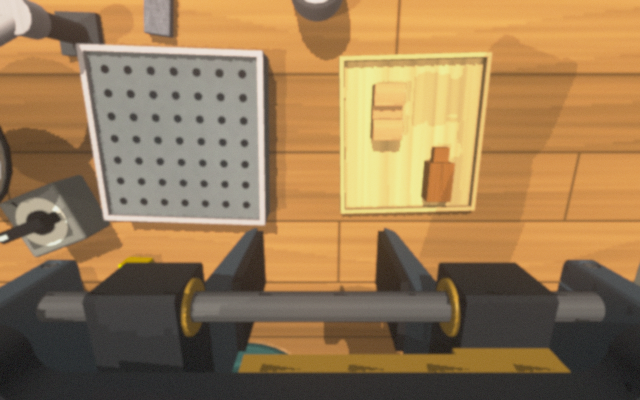

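View pics/s8.png

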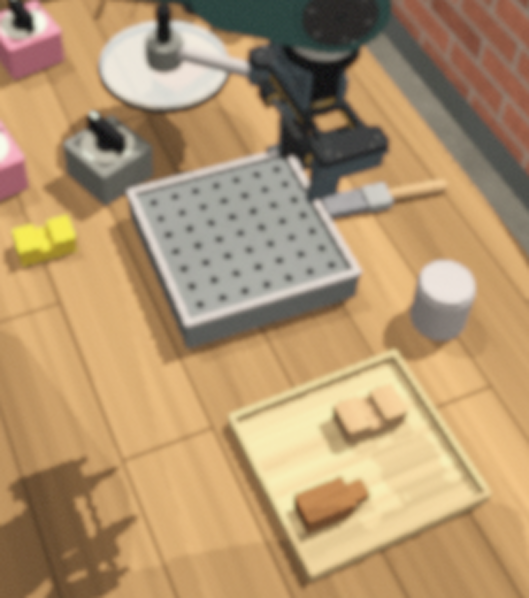

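Both parts lie flat and well inside the tray, and the deck is empty. Next I'll swing the hood home.

Run:
```python
from h import *
p,R=knob(1.57)
env.move_ptp([*p,.38],R)
command_gripper(.091)
print(env.movel([*p,.195],speed=.15,contact_N=8))
command_gripper(.015,10)
s=get_state();print(s['gripper_width'],s['wrist_force'].round(1),s['clock'])
f0=s['wrist_force']
for th in list(np.arange(1.47,.05,-.1))+[.03,.015,0,-.015,-.03]:
    p,R=knob(th);env.movel([*p,.195],ori=R,speed=.12 if th>.1 else .05)
    s=get_state();f=s['wrist_force']-f0
    a=A0-th;t=np.array([-np.sin(a),np.cos(a)]);ft=f[:2]@t
    print(round(th,3),f.round(1),round(ft,1),round(s['gripper_width'],4),round(s['clock'],1))
    if np.linalg.norm(f)>25: print('STOP');break
```

```text
False
0.025961077631081714 [-0.5 -0.6  0.1] 51.5417
1.47 [ 5.7 -2.6 -3.8] -1.6 0.0259 51.9
1.37 [ 6.4 -3.3 -4.3] -0.8 0.0257 52.2
1.27 [ 8.9 -3.6 -5.8] -1.0 0.026 52.5
1.17 [ 7.6 -2.5 -5.5] -0.6 0.0259 52.9
1.07 [ 8.5 -1.4 -5.9] -1.0 0.0258 53.2
0.97 [ 8.  -0.5 -6.1] -1.0 0.026 53.5
0.87 [ 7.7  0.1 -6.8] -0.8 0.0258 53.9
0.77 [ 7.3  1.2 -6.2] -1.1 0.0262 54.2
0.67 [ 5.9  1.1 -4.4] -0.4 0.0256 54.5
0.57 [ 6.   1.5 -4.7] -0.2 0.0257 54.9
0.47 [ 5.7  2.  -3.5] -0.2 0.026 55.2
0.37 [ 4.2  1.5 -1.3] 0.3 0.0259 55.5
0.27 [3.  1.4 2.6] 0.3 0.0262 55.9
0.17 [-1.3 -0.1  5.7] -0.6 0.0258 56.2
0.07 [-4.1 -4.4  7.3] 0.6 0.026 56.8
0.03 [-4.4 -3.8  7. ] -0.2 0.0258 57.1
0.015 [-5.8 -6.2  9. ] 0.5 0.0257 57.4
0 [-5.9 -5.8  9.3] -0.0 0.0256 57.6
-0.015 [-7.1 -2.2  8.7] -3.5 0.0258 57.9
-0.03 [-16.7  11.9  13.9] -20.3 0.0289 58.1
```

Run:
```python
from h import *
command_gripper(.091)
p=get_state()['eef_pos']
env.movel([p[0],p[1],.38],speed=.3)
env.move_ptp([.423,.289,.30],down(np.radians(21)))
im,M,K=wcap();save('w9.png',im)
save('t9.png',capture('top'),(130,80,490,320),2.2)
print(get_state()['clock'])
```

```text
62.1583
```

View pics/w9.png

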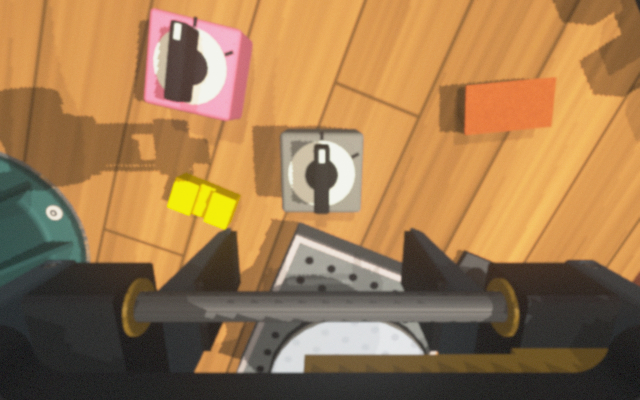

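View pics/t9.png

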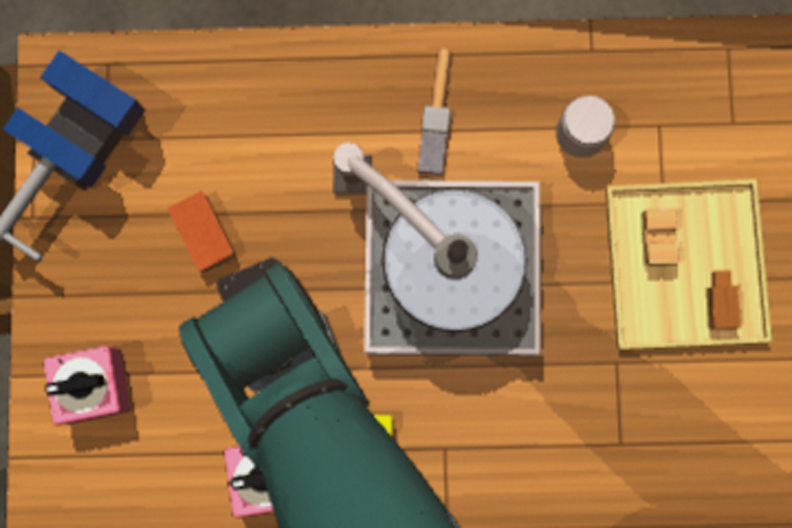

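The hood is home, with its knob at about (457,250) in the crop. Both parts are in the tray and the isolator is still off, with its handle vertical at (321,178). I'll turn it on now.

Run:
```python
from h import *
c=np.array([.423,.289]);y0=21
print(env.movel([*c,.080],speed=.15,contact_N=8))
command_gripper(.01,15)
s=get_state();print(s['gripper_width'],s['wrist_force'].round(1))
for d in range(5,64,5):
    env.movel([*c,.080],ori=down(np.radians(y0-d)),speed=.1)
    s=get_state()
    if d>45: print(d,s['wrist_force'].round(1),s['ft_torque'].round(2),s['gripper_width'])
env.movel([*c,.080],ori=down(np.radians(y0-63)),speed=.1)
s=get_state();print(s['wrist_force'].round(1),s['ft_torque'].round(2),s['gripper_width'])
command_gripper(.091)
env.movel([*c,.36],speed=.25)
save('w10.png',wcap()[0])
env.move_ptp([.50,-.30,.42],down(np.radians(-90)))
save('w11.png',wcap()[0]);save('t11.png',capture('top'),(130,80,490,320),2.2);save('s11.png',capture('side'),(220,100,450,390),2)
print(get_state()['clock'])
```

```text
False
0.018239238569097215 [ 6.6  2.5 -6.2]
50 [ 2.6  3.7 -1.7] [ 0.75 -0.22 -0.1 ] 0.01805932130195215
55 [ 0.9  5.6 -1.4] [ 0.88 -0.12 -0.07] 0.017709723878262456
60 [ 0.9  6.5 -1.5] [ 0.99 -0.03 -0.1 ] 0.017810940202974773
[-1.2  4.9  1.6] [0.94 0.22 0.52] 0.018803254485804215
72.8917
```

View pics/w10.png

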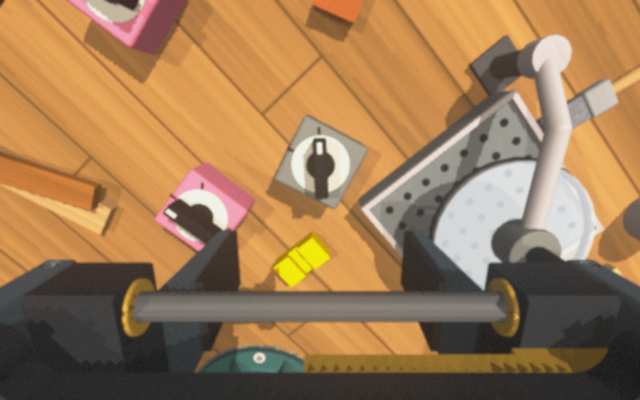

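View pics/t11.png

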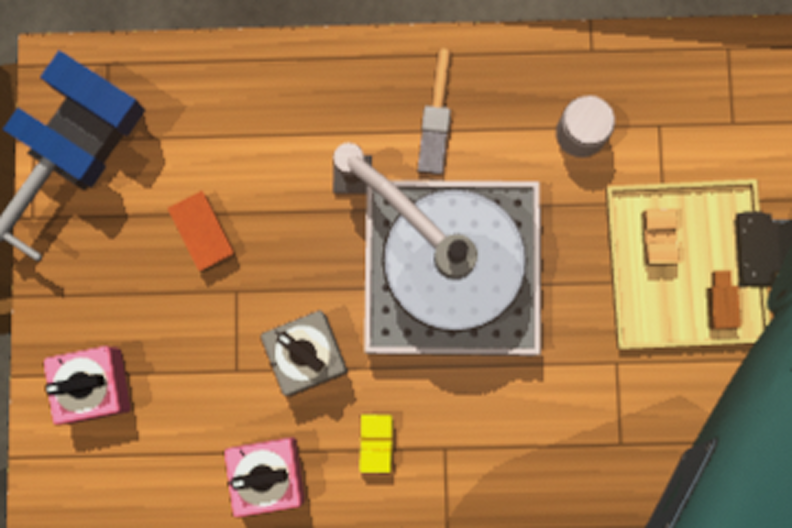

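View pics/w11.png

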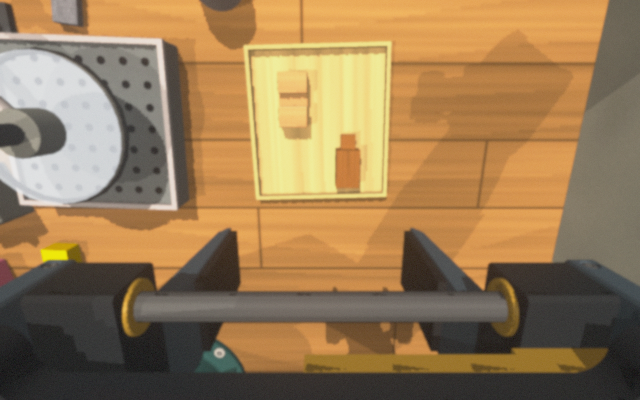

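View pics/s11.png

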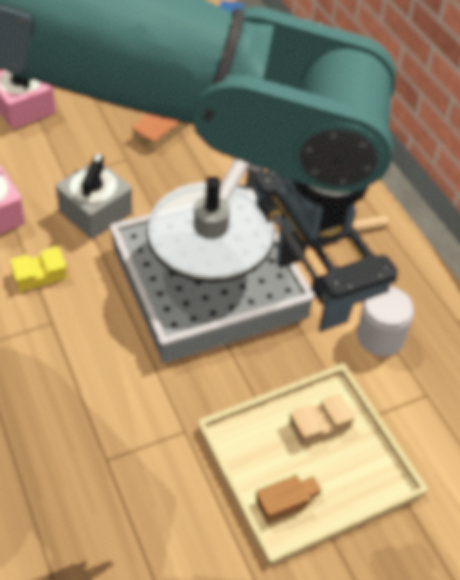

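Run:
```python
from h import *
im=capture('top')
def blob(x0,y0,x1,y1,th):
    g=im[y0:y1,x0:x1].max(2)<th
    n,l,st,ce=cv2.connectedComponentsWithStats(g.astype(np.uint8));i=1+st[1:,4].argmax()
    pts=np.argwhere(l==i)[:,::-1].astype(np.float32);return ce[i]+[x0,y0],cv2.fitLine(pts,2,0,.01,.01).ravel()[:2],st[i,4]
for th in (60,80):
    h=blob(250,225,286,256,th);print('handle',h,np.degrees(np.arctan2(h[1][0],h[1][1])))
    k=blob(325,185,350,210,th);p=ray('top',k[0],.24)[:2];v=p-H;print('stem',k[0],k[2],p,'hood',A0-np.arctan2(v[1],v[0])%(2*np.pi))
save('t12.png',im,(255,150,375,260),6)
s=get_state();print(s['eef_pos'],s['wrist_force'].round(1),s['gripper_width'])
```

```text
handle (array([267.94262295, 240.63934426]), array([0.78881174, 0.61463493], dtype=float32), np.int32(122)) 52.0746
stem [337.13636364 196.40909091] 22 [0.5372311  0.06892814] hood 0.03981316777806354
handle (array([267.61971831, 240.41549296]), array([0.7548876, 0.6558542], dtype=float32), np.int32(142)) 49.01555
stem [337.7        194.38571429] 70 [0.54313643 0.06710611] hood 0.01467642847533357
[ 0.50023706 -0.29947446  0.41997228] [0.4 0.  0.1] 0.09127009324795209
```

View pics/t12.png

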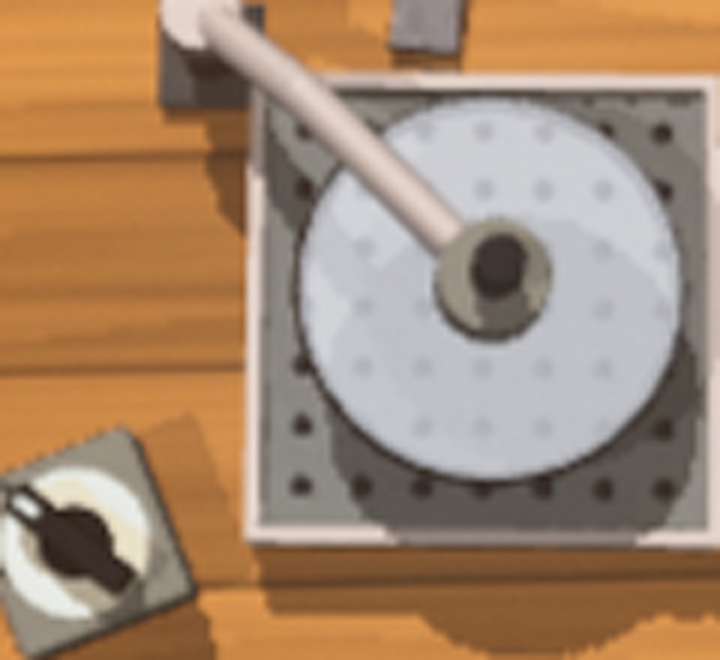

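The hood measures about 0.01–0.04 rad from home, and I felt the home stop. The handle is back at its starting on angle, the parts are flat in the tray, and the arm is clear, so I'm handing in.

Run:
```python
from h import *
close_job()
```

```text
the job is handed in; nothing more can be done
```

The job is done and handed in at about 73 s of robot time. I turned the isolator off and swung the hood back. Only two wooden parts were on the table: part3 (notched) and part2 (rail end). I laid both flat, the same way up and about 40 mm apart in the tray. Then I swung the hood home until I felt its stop and turned the isolator on again.

- **Isolator:** the last pictures show the handle at its starting on angle, about 50° in the world frame, with its mark on the on tick.
- **Hood:** it measured about 0.01–0.04 rad from home, within the 0.12 rad limit.
- **Parts and arm:** both parts lie flat well inside the tray walls, and the gripper is empty and clear.
- **Left alone:** the tin, brush, sanding block and look-alikes appear unmoved in the pictures; I did not measure their positions.

I saw no grip slip and no part knocked aside, and no final check failed. The top and wrist cameras disagreed by about 4–5 mm on some positions; I took in-between values and the grasps held.

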